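Draw an insulating board onto a battery cell block

ROBOT

A 6-joint arm with a two-finger parallel gripper is mounted at the origin on the work surface. World frame = base frame: x ahead of the robot, y to its left, z up, the work surface at z = 0. Lengths are in m, angles in rad, forces in N, time in s.
With the tool pointing down it reaches from about 0.4 to 0.825 m from the base axis. Payload 7 kg.
Tool frame: the origin (TCP) lies at the very end of the fingers, on their centre line; the grasp point (between the pads) lies 19 mm behind it (manip.grip_depth is the distance from the TCP to the grasp point, in m); y points along the fingers, z is the direction in which the jaws open and shut, and the axes are right-handed (so a half turn about y gives the same grasp; the last joint's range is limited). The gripper opens to 85 mm and grips with 20 to 120 N. Pads are 22 mm wide; open, the fingers measure 114 mm over their backs; the gripper's body (76 mm by 85 mm) begins 54 mm behind the grasp point. The pads swing forward as they close: fully open they stand 13 mm farther back than shut.
Start: joints at [0.288, 0.359, 0.012, 0, -1.224, -0.288], TCP at [0.675, -0, 0.231] pointing down, gripper open.
Joint ranges: [-3.07, 3.07], [-1.43, 2.12], [-1.02, 1.25], [-3.03, 1.67], [-3.05, -0], [-3.03, 3.03]. Speed limits (rad/s): [2.39, 2.39, 3.01, 3.14, 3.14, 3.14].

INTERFACE

Orientations are given as a rotation vector (axis times angle).
In Python, from bench import manip gives the robot as it stands.
- The arm moves only by the shell command python3 -m crank 'ROWS' [FORCE]. ROWS is JSON, a list of rows, each an object of numbers: "x", "y", "z": the shift along the tool's x, y, z in cm; "ax", "ay", "az": the turn, a rotation vector about the tool's x, y, z in degrees; "gripper": the closure in counts, from 0 (fully open) to 255 (shut). A call has 1 to 20 rows; each row is the pose to reach, as a shift and turn from the pose measured when the call began, along the tool's axes at that moment; what a row does not reach only later rows make up. A row lasts 1/8 s, in which the tool goes at most 62.5 mm and 10.7 degrees, less where a joint would pass 70% of its speed; a pose out of reach is approached as far as the arm can. A call with a gripper value outside its range is refused whole. The fingers move at their own pace and stop on an object; FORCE is the grip in N (left out, the last holds). Time passes only in rows, so rows that repeat a pose let the fingers close. It gives the time, the measured TCP pose, the force and the opening at its end, in the units of the state.
- manip.observe(): the state, without advancing time (a new reading comes with each control period).
- manip.capture(name): name is "scene" or "side" or "wrist"; returns the picture (480x640x3 uint8, red, green, blue); there is no depth.
- manip.calibration(name): a dict with "mtx" (3x3 intrinsics, pixels), "world_from_camera" (4x4, takes a point from camera to world coordinates). Camera axes: x right, y up, looking along -z (the intrinsics and any distortion apply to the point x, -y, -z); pixel columns grow to the right and rows downward; lengths in m; the calibration is good to about 2 mm. A picture is of the moment at which its call begins: read the wrist's pose just before it. calibration takes no time and is no camera call; for the wrist camera it gives the pose at the moment of the call.
- manip.job_done(): hands the job in, once; it reports no verdict.
The state is a dict: "clock": time; "joints": joint angles; "dq": joint speeds; "effort": joint torques, N m; "eef_pos": TCP position; "ee_rot": TCP orientation; "ft_force": force on the tool from outside, world axes, zero at the start; "ft_torque": the same for the moment, N m; "gripper_width": finger opening in m.
Only numpy, scipy, OpenCV 4.12 (cv2) and the standard library are available. Lean on these libraries where they do the work, as an engineer would, in place of code of your own. Each camera call takes 0.05 s, during which the arm holds its last target.

TASK

Draw the thin insulating board out from under the cover of the feed table by pressing lightly on its top and sliding it, never lifting it, and lay it over the cells so that it rests squarely in the corner, touching both the end stop and the side fence. Press gently, never harder than about 20 N on the board or the station, let go of it, and leave the other things on the bench alone.

Things in the scene. Friction and masses are not known exactly. Their poses are not given: they have to be found in the camera images.
- station: Fixed aluminium feed table with a block of battery cells let in, 170 mm (x) by 320 mm (y); origin at the centre of its underside, y along its length, z up. One smooth, rigid, level deck forms the whole top, 70 mm above the origin. The cover is at the +y end; the cells lie flush in the deck at the -y end, where two low bars form an inside corner
- corner (a point): Inside corner at deck height, at (60, -140, 70) mm in the station's frame and with its axes. Two bars meet here, both 16 mm wide and 9 mm higher than the deck: the end stop runs across the station's whole -y end, its face looking to +y; the side fence runs 125 mm from here to +y, its face looking to -x
- lip (a point): Middle of the top of the cover's front lip, at (0, 78, 83) mm in the station's frame. The fixed cover reaches from here 80 mm to +y over the station's full width; its 5 mm roof leaves a slot 8 mm high and 150 mm wide over the deck, closed at the back and the sides
- board_top (a point): Centre of the top face of the loose board: stiff, flat, pale, 90 mm (its x) by 110 mm (its y), 3 mm thick, about 60 g. It lies on the deck, its y nearly along the station's, its +y end under the cover, 55 mm or more of its -y end showing. A fingertip pressing some 6 to 12 N takes it along, and slips over it once it is stopped. Seated, the centre is at (15, -85, 73) mm in the station's frame
There are look-alikes about, which are no part of the job. Leave any orange or pink look-alike of the part that bears board_top alone.

How it is judged:
By the outcome, as a careful person would: the job done as asked, in the order asked, and still so for the second after the job is handed in, with the robot touching nothing.
It also fails if it takes over 64 s, if anything falls off the work surface, if the arm or the gripper's body presses on something with over 40 N, if the wrist force passes 120 N, or if a joint passes its speed limit or range.

## Working session

There is one attempt and no reset: what is moved stays moved. The work goes in short steps, Python scripts to look and compute and a shell command to move; the robot and the scene stay as the last step left them, time stands still between calls to the robot, and variables do not carry over. Pictures are saved under pics/ and viewed, and the job is handed in when it is done.

```bash
mkdir -p pics; python3 - <<'E'
from bench import manip
import cv2,numpy as np
s=manip.observe()
for k,v in s.items(): print(k,np.round(v,4))
for n in("scene","side","wrist"):
    c=manip.calibration(n); print(n,{k:np.round(v,4).tolist() for k,v in c.items()})
    cv2.imwrite(f"pics/{n}0.png",manip.capture(n)[:,:,::-1])
E
ls
```

```text
clock 0.0
joints [ 2.8810e-01  3.5930e-01  1.1000e-02 -4.0000e-04 -1.2241e+00 -2.8810e-01]
dq [-0.0018 -0.0005 -0.0006 -0.0011 -0.0003 -0.0004]
effort [ 3.00000e-04 -5.83324e+01  2.93423e+01  6.93660e+00 -6.00000e-03
 -0.00000e+00]
eef_pos [ 0.6745 -0.      0.2304]
ee_rot [-1.2081 -1.2079  1.21  ]
ft_force [ 0.3768 -0.7061  0.1833]
ft_torque [ 0.0287  0.0161 -0.0044]
gripper_width 0.0853
scene {'mtx': [[472.7821, 0.0, 321.2123], [0.0, 472.7821, 231.2657], [0.0, 0.0, 1.0]], 'world_from_camera': [[-0.8977, -0.2668, 0.3507, 0.9571], [0.4406, -0.5367, 0.7196, 0.6161], [-0.0038, 0.8005, 0.5994, 0.5605], [0.0, 0.0, 0.0, 1.0]]}
side {'mtx': [[493.7248, 0.0, 312.8083], [0.0, 493.7248, 235.3303], [0.0, 0.0, 1.0]], 'world_from_camera': [[0.9983, 0.0299, -0.0492, 0.6293], [-0.0575, 0.5705, -0.8193, -0.5004], [0.0035, 0.8207, 0.5713, 0.5073], [0.0, 0.0, 0.0, 1.0]]}
wrist {'mtx': [[394.4578, 0.0, 315.4836], [0.0, 394.4578, 240.019], [0.0, 0.0, 1.0]], 'world_from_camera': [[-1.0, -0.0009, 0.0003, 0.6751], [0.0008, -0.9635, -0.2677, -0.0678], [0.0006, -0.2677, 0.9635, 0.3733], [0.0, 0.0, 0.0, 1.0]]}
pics
```

View pics/scene0.png

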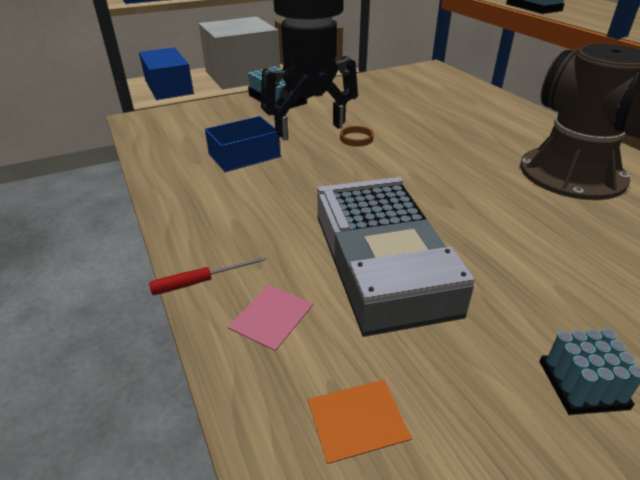

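View pics/side0.png

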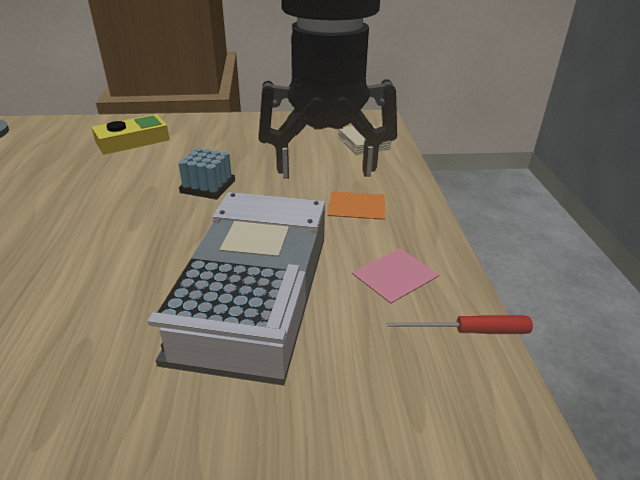

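View pics/wrist0.png

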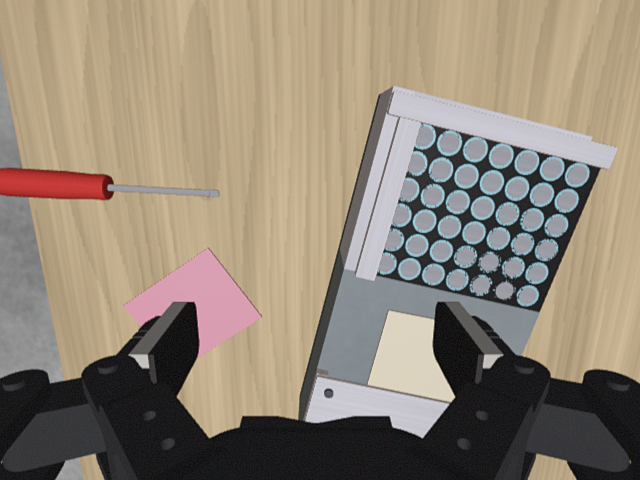

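The cream board is at side (255,238), scene (397,243) and wrist (410,350). The look-alikes are the pink sheet at side (396,275) and scene (271,316), and the orange sheet at side (357,205) and scene (358,418). Only the cream one is under the cover, so that's my choice. Next I'll check it in a close crop and measure.

```bash
python3 - <<'E'
import cv2,numpy as np
a=cv2.imread("pics/side0.png")[180:390,140:345]; b=cv2.imread("pics/scene0.png")[170:340,310:480]; 
cv2.imwrite("pics/c_side.png",cv2.resize(a,None,fx=2.8,fy=2.8,interpolation=cv2.INTER_CUBIC))
cv2.imwrite("pics/c_scene.png",cv2.resize(b,None,fx=3.5,fy=3.5,interpolation=cv2.INTER_CUBIC))
E
```

```text
(no output)
```

View pics/c_side.png

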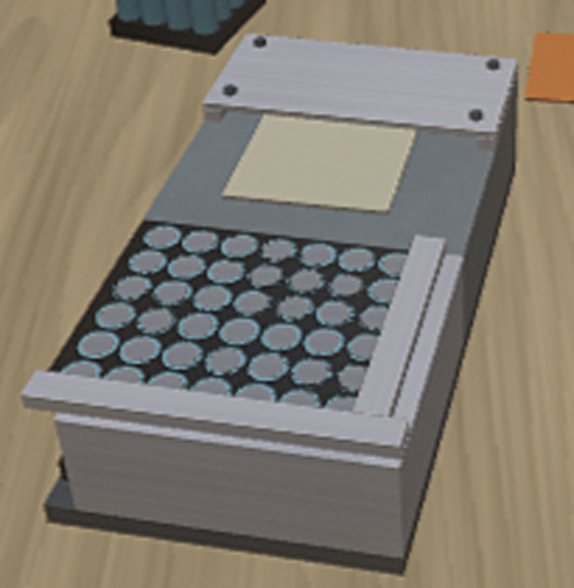

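View pics/c_scene.png

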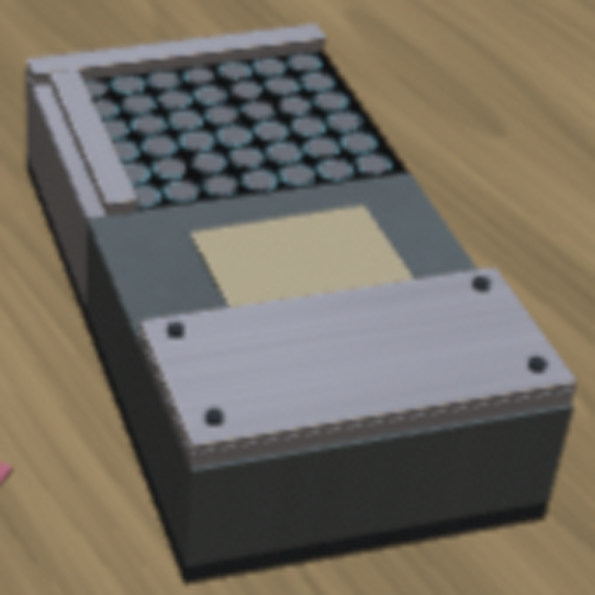

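The crops confirm it: the cream board is partly under the cover, on the grey deck. In the side crop its free corners are at (223,197) and (389,211). I'll fit the station and board from ray-cast points.

```bash
cat > h.py <<'E'
import numpy as np
from bench import manip
def ray(n,uv,z,c=None):
    c=c or manip.calibration(n); K=np.array(c["mtx"]); T=np.array(c["world_from_camera"])
    p=np.linalg.inv(K)@np.array([uv[0],uv[1],1.]); d=T[:3,:3]@np.array([p[0],-p[1],-p[2]])
    o=T[:3,3]; return o+d*(z-o[2])/d[2]
def fit(S,W):  # 2D rigid station->world
    S=np.array(S)[:,:2];W=np.array(W)[:,:2];a=S-S.mean(0);b=W-W.mean(0)
    th=np.arctan2((a[:,0]*b[:,1]-a[:,1]*b[:,0]).sum(),(a*b).sum())
    R=np.array([[np.cos(th),-np.sin(th)],[np.sin(th),np.cos(th)]]);t=W.mean(0)-R@S.mean(0)
    return th,R,t,(W-(S@R.T+t))
E
python3 - <<'E'
from h import *
import cv2
side=[((-85,78,83),(205,103)),((85,78,83),(499,124)),((85,158,83),(518,60)),((-85,158,83),(250,35)),((60,-15,79),(413,236)),((76,-15,79),(446,240)),((-85,-140,79),(32,372))]
sc=[((85,78,83),(142,320)),((-85,78,83),(497,268)),((-85,158,83),(575,382)),((85,158,83),(192,445)),((76,-15,79),(107,203)),((60,-15,79),(134,197)),((85,-156,79),(28,62)),((-85,-156,79),(320,27))]
P=[]
for n,L,f,o in(("side",side,2.8,(140,180)),("scene",sc,3.5,(310,170))):
    S=np.array([p for p,_ in L])/1000.
    W=[ray(n,(u[0]/f+o[0]-.5+.5/f,u[1]/f+o[1]-.5+.5/f),p[2]) for p,(_,u) in zip(S,L)]
    th,R,t,r=fit(S,W); print(n,np.degrees(th),t,(r*1000).round(1).tolist()); P+=list(zip(S,W))
th,R,t,r=fit([a for a,_ in P],[b for _,b in P]); print("all",np.degrees(th),t,R@[.06,-.14]+t)
# board
for n,x0,y0,f,o in(("side",140,180,2.8,0),("scene",310,170,3.5,0)):
    im=cv2.imread(f"pics/{n}0.png"); hsv=cv2.cvtColor(im,cv2.COLOR_BGR2HSV)
    crop=hsv[180:390,140:345] if n=="side" else hsv[170:340,310:480]
    w={"side":(250,240),"scene":(397,243)}[n]; print(hsv[w[1],w[0]])
pts={"side":[(223,197),(389,211)],"scene":[(191,232),(366,206)]}
for n,L in pts.items():
    f,o=(2.8,(140,180)) if n=="side" else (3.5,(310,170))
    for u in L:
        w=ray(n,(u[0]/f+o[0]-.5,u[1]/f+o[1]-.5),.073)[:2]; print(n,w.round(4),((w-t)@R*1000).round(1))
E
```

```text
side -13.360630592164052 [0.57330624 0.07461882] [[1.7, -1.3], [1.5, 7.8], [-1.1, -1.7], [2.4, -2.7], [-1.9, -0.5], [-1.1, -0.9], [-1.5, -0.7]]
scene -13.633719019739178 [0.57182158 0.07663671] [[-1.3, -0.1], [-0.6, 0.3], [0.3, -1.0], [-0.5, -0.4], [-0.5, -0.8], [0.8, -3.1], [1.4, 2.5], [0.5, 2.6]]
all -13.54466514103981 [0.57246385 0.07570383] [ 0.59800665 -0.07445463]
[ 23  36 175]
[ 22  50 174]
side [0.5266 0.0923] [-48.5   5.4]
side [0.6139 0.0754] [40.3  9.4]
scene [0.6124 0.0748] [39.   8.5]
scene [0.5242 0.095 ] [-51.5   7.4]
```

```bash
cat >> h.py <<'E'
from scipy.spatial.transform import Rotation as Rot
TH=np.radians(-13.55); SR=np.array([[np.cos(TH),-np.sin(TH)],[np.sin(TH),np.cos(TH)]]); ST=np.array([.5723,.0757])
def rep():
    s=manip.observe(); p=np.array(s["eef_pos"]); R=Rot.from_rotvec(s["ee_rot"]).as_matrix()
    SW=np.eye(3); SW[:2,:2]=SR
    print("t",round(s["clock"],2),"tcp",p.round(4),"stn mm",((p[:2]-ST)@SR*1000).round(1),"F stn",(SW.T@np.array(s["ft_force"])).round(1),"M",np.round(s["ft_torque"],2),"w",round(s["gripper_width"],4))
    return p,R,SW
def go(sx,sy,z):  # tool shift cm to station mm, world z
    p,R,SW=rep(); w=np.r_[SR@[sx/1000,sy/1000]+ST,z]; print("tool shift cm",(R.T@(w-p)*100).round(2)); print("tool axes in stn (cols)\n",(SW.T@R).round(3)); print("turn to align",np.degrees(Rot.from_matrix(R.T@SW@TOOL).as_rotvec()).round(2))
TOOL=np.array([[0,0,1],[-1,0,0],[0,-1,0.]])
E
python3 -c "
from h import *
go(-5,40,.1)"
```

```text
t 0.15 tcp [ 0.6746 -0.      0.2306] stn mm [117.2 -49.6] F stn [ 0.7 -0.1 -0.5] M [ 0.02 -0.   -0.03] w 0.0852
tool shift cm [11.58 13.07  9.77]
tool axes in stn (cols)
 [[-0.234 -0.001 -0.972]
 [ 0.972 -0.    -0.234]
 [-0.    -1.     0.001]]
turn to align [-2.0000e-02 -1.6646e+02  1.0000e-01]
```

```bash
python3 -m crank '[{"x":3,"z":3,"ay":5,"gripper":255},{"x":6,"y":2,"z":5,"ay":10,"gripper":255},{"x":9,"y":4,"z":8,"ay":13.54,"gripper":255},{"x":11.58,"y":8,"z":9.77,"ay":13.54,"gripper":255},{"x":11.58,"y":11,"z":9.77,"ay":13.54,"gripper":255},{"x":11.58,"y":13.07,"z":9.77,"ay":13.54,"gripper":255},{"x":11.58,"y":13.07,"z":9.77,"ay":13.54,"gripper":255},{"x":11.58,"y":13.07,"z":9.77,"ay":13.54,"gripper":255},{"x":11.58,"y":13.07,"z":9.77,"ay":13.54,"gripper":255},{"x":11.58,"y":13.07,"z":9.77,"ay":13.54,"gripper":255}]'; python3 - <<'E'
from h import *
import cv2
go(-5,40,.078)
for n in("side","wrist"): cv2.imwrite(f"pics/{n}1.png",manip.capture(n)[:,:,::-1])
E
```

```text
t 0.15 tcp [ 0.6746 -0.      0.2306] stn mm [117.2 -49.6] F stn [ 0.7 -0.1 -0.5] M [ 0.02 -0.   -0.03] w 0.0852
tool shift cm [11.58 15.27  9.77]
tool axes in stn (cols)
 [[-0.234 -0.001 -0.972]
 [ 0.972 -0.    -0.234]
 [-0.    -1.     0.001]]
turn to align [-2.0000e-02 -1.6646e+02  1.0000e-01]invalid input at $[0]: expected keys x, y, z, ax, ay, az, gripper
```

View pics/side1.png

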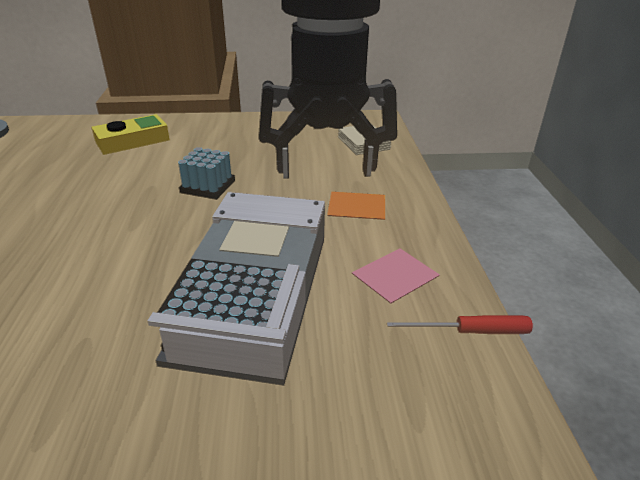

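View pics/wrist1.png

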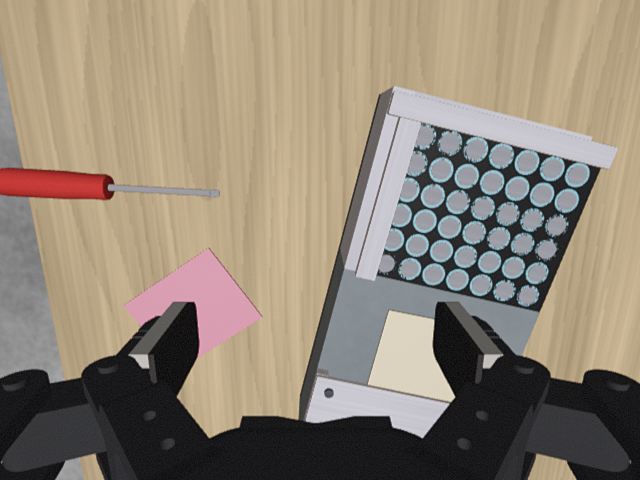

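The call was refused because every row needs all seven keys, so nothing moved. I'll resend it with full rows.

```bash
python3 -m crank '[{"x":3,"y":0,"z":3,"ax":0,"ay":5,"az":0,"gripper":255},{"x":6,"y":2,"z":5,"ax":0,"ay":10,"az":0,"gripper":255},{"x":9,"y":4,"z":8,"ax":0,"ay":13.5,"az":0,"gripper":255},{"x":11.6,"y":8,"z":9.8,"ax":0,"ay":13.5,"az":0,"gripper":255},{"x":11.6,"y":11,"z":9.8,"ax":0,"ay":13.5,"az":0,"gripper":255},{"x":11.6,"y":13,"z":9.8,"ax":0,"ay":13.5,"az":0,"gripper":255},{"x":11.6,"y":13,"z":9.8,"ax":0,"ay":13.5,"az":0,"gripper":255},{"x":11.6,"y":13,"z":9.8,"ax":0,"ay":13.5,"az":0,"gripper":255},{"x":11.6,"y":13,"z":9.8,"ax":0,"ay":13.5,"az":0,"gripper":255},{"x":11.6,"y":13,"z":9.8,"ax":0,"ay":13.5,"az":0,"gripper":255}]'; python3 - <<'E'
from h import *
import cv2
go(-5,40,.078)
for n in("side","wrist"): cv2.imwrite(f"pics/{n}2.png",manip.capture(n)[:,:,::-1])
E
```

```text
clock: 1.5
eef_pos: [0.5771, 0.116, 0.1017]
ee_rot: [-1.311, -1.034, 1.033]
ft_force: [-0.1, 0.5, 0.4]
gripper_width: -0.0
t 1.5 tcp [0.5771 0.116  0.1017] stn mm [-4.8 40.3] F stn [-0.2  0.4  0.4] M [0.04 0.03 0.01] w -0.0
tool shift cm [-0.03  2.37  0.02]
tool axes in stn (cols)
 [[-0.001  0.    -1.   ]
 [ 1.     0.001 -0.001]
 [ 0.001 -1.    -0.   ]]
turn to align [ 6.0000e-02 -1.7997e+02 -3.0000e-02]
```

View pics/side2.png

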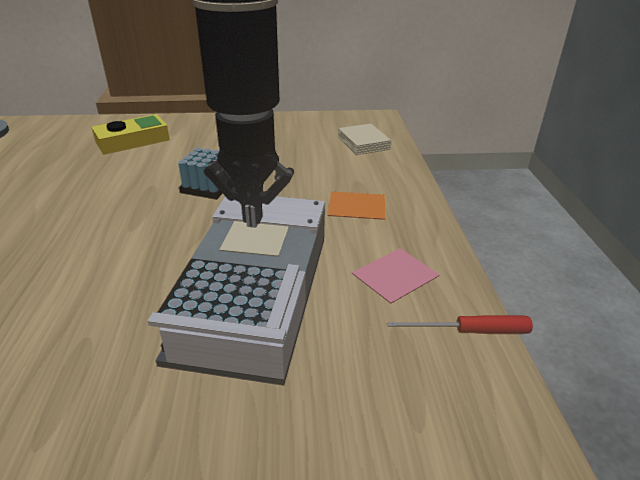

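View pics/wrist2.png

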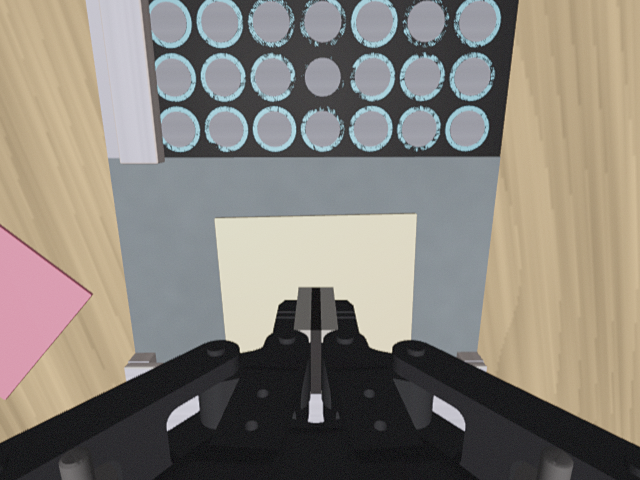

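Wrist picture 2 shows the fingers centred over the board. Its front edge runs (215,218) to (417,213), about 1.4° off square, and the fence end is at (161,162). I'll descend now, first to just above the board and then in small steps.

```bash
python3 - <<'E'
from h import *
for nm,uv,z in (("bR",(215,218),.073),("bL",(417,213),.073),("fence60",(161,162),.079),("fence76",(121,163),.079),("deckline",(330,157),.07)):
    w=ray("wrist",uv,z)[:2]; print(nm,w.round(4),((w-ST)@SR*1000).round(1))
E
python3 -m crank '[{"x":0,"y":1,"z":0,"ax":0,"ay":0,"az":0,"gripper":255},{"x":0,"y":2,"z":0,"ax":0,"ay":0,"az":0,"gripper":255},{"x":0,"y":2.4,"z":0,"ax":0,"ay":0,"az":0,"gripper":255},{"x":0,"y":2.6,"z":0,"ax":0,"ay":0,"az":0,"gripper":255},{"x":0,"y":2.7,"z":0,"ax":0,"ay":0,"az":0,"gripper":255},{"x":0,"y":2.7,"z":0,"ax":0,"ay":0,"az":0,"gripper":255},{"x":0,"y":2.7,"z":0,"ax":0,"ay":0,"az":0,"gripper":255}]'; python3 -c "
from h import *
rep()"
```

```text
bR [0.6137 0.0761] [40.2 10.1]
bL [0.5262 0.0949] [-49.3   7.8]
fence60 [0.6264 0.0474] [ 59.3 -14.8]
fence76 [0.6426 0.0439] [ 75.8 -14.4]
deckline [0.5581 0.0624] [-10.7 -16.3]
clock: 2.48
eef_pos: [0.577, 0.1161, 0.0747]
ee_rot: [-1.311, -1.034, 1.033]
ft_force: [-0.0, 1.1, -0.1]
gripper_width: -0.0003
t 2.48 tcp [0.577  0.1161 0.0747] stn mm [-4.8 40.4] F stn [-0.3  1.1 -0.1] M [0.01 0.04 0.01] w -0.0003
```

```bash
python3 -m crank '[{"x":0,"y":0.06,"z":0,"ax":0,"ay":0,"az":0,"gripper":255},{"x":0,"y":0.12,"z":0,"ax":0,"ay":0,"az":0,"gripper":255},{"x":0,"y":0.12,"z":0,"ax":0,"ay":0,"az":0,"gripper":255},{"x":0,"y":0.12,"z":0,"ax":0,"ay":0,"az":0,"gripper":255}]'; python3 -c "
from h import *
rep()"
```

```text
clock: 2.98
eef_pos: [0.577, 0.116, 0.0735]
ee_rot: [-1.311, -1.034, 1.033]
ft_force: [-0.1, 0.3, -0.4]
gripper_width: 0.0003
t 2.98 tcp [0.577  0.116  0.0735] stn mm [-4.8 40.3] F stn [-0.2  0.2 -0.4] M [ 0.01  0.02 -0.02] w 0.0003
```

```bash
python3 -m crank '[{"x":0,"y":0.03,"z":0,"ax":0,"ay":0,"az":0,"gripper":255},{"x":0,"y":0.05,"z":0,"ax":0,"ay":0,"az":0,"gripper":255},{"x":0,"y":0.05,"z":0,"ax":0,"ay":0,"az":0,"gripper":255}]'; python3 -c "
from h import *
rep()"
```

```text
clock: 3.35
eef_pos: [0.5771, 0.1161, 0.0731]
ee_rot: [-1.311, -1.034, 1.033]
ft_force: [-1.0, 0.3, 2.8]
gripper_width: -0.0002
t 3.35 tcp [0.5771 0.1161 0.0731] stn mm [-4.8 40.3] F stn [-1.   0.1  2.8] M [-0.03  0.4  -0.01] w -0.0002
```

```bash
python3 -m crank '[{"x":0,"y":0.02,"z":0,"ax":0,"ay":0,"az":0,"gripper":255},{"x":0,"y":0.05,"z":0,"ax":0,"ay":0,"az":0,"gripper":255},{"x":0,"y":0.05,"z":0,"ax":0,"ay":0,"az":0,"gripper":255}]'; python3 -c "
from h import *
rep()"
```

```text
clock: 3.72
eef_pos: [0.5771, 0.1161, 0.0731]
ee_rot: [-1.311, -1.035, 1.033]
ft_force: [-2.6, -0.1, 5.5]
gripper_width: -0.0002
t 3.73 tcp [0.5771 0.1161 0.0731] stn mm [-4.8 40.4] F stn [-2.5 -0.7  5.5] M [-0.04  1.01  0.04] w -0.0002
```

```bash
python3 -m crank '[{"x":0,"y":0.06,"z":0,"ax":0,"ay":0,"az":0,"gripper":255},{"x":0,"y":0.08,"z":0,"ax":0,"ay":0,"az":0,"gripper":255},{"x":0,"y":0.08,"z":0,"ax":0,"ay":0,"az":0,"gripper":255}]'; python3 -c "
from h import *
rep()"
```

```text
clock: 4.1
eef_pos: [0.5771, 0.1161, 0.0731]
ee_rot: [-1.312, -1.035, 1.033]
ft_force: [-3.4, 0.1, 9.7]
gripper_width: 0.0001
t 4.1 tcp [0.5771 0.1161 0.0731] stn mm [-4.8 40.4] F stn [-3.3 -0.7  9.7] M [-0.07  1.37  0.02] w 0.0001
```

```bash
python3 -m crank '[{"x":-0.2,"y":0.08,"z":0,"ax":0,"ay":0,"az":0,"gripper":255},{"x":-0.5,"y":0.08,"z":0,"ax":0,"ay":0,"az":0,"gripper":255},{"x":-0.9,"y":0.08,"z":0,"ax":0,"ay":0,"az":0,"gripper":255},{"x":-1.3,"y":0.08,"z":0,"ax":0,"ay":0,"az":0,"gripper":255},{"x":-1.7,"y":0.08,"z":0,"ax":0,"ay":0,"az":0,"gripper":255},{"x":-2,"y":0.08,"z":0,"ax":0,"ay":0,"az":0,"gripper":255}]'; python3 - <<'E'
from h import *
import cv2
rep()
cv2.imwrite("pics/wrist3.png",manip.capture("wrist")[:,:,::-1])
E
```

```text
clock: 4.85
eef_pos: [0.5737, 0.0973, 0.0731]
ee_rot: [-1.312, -1.038, 1.031]
ft_force: [0.3, 2.7, 5.6]
gripper_width: -0.0002
t 4.85 tcp [0.5737 0.0973 0.0731] stn mm [-3.7 21.3] F stn [-0.3  2.7  5.6] M [ 0.91 -0.19  0.04] w -0.0002
```

View pics/wrist3.png

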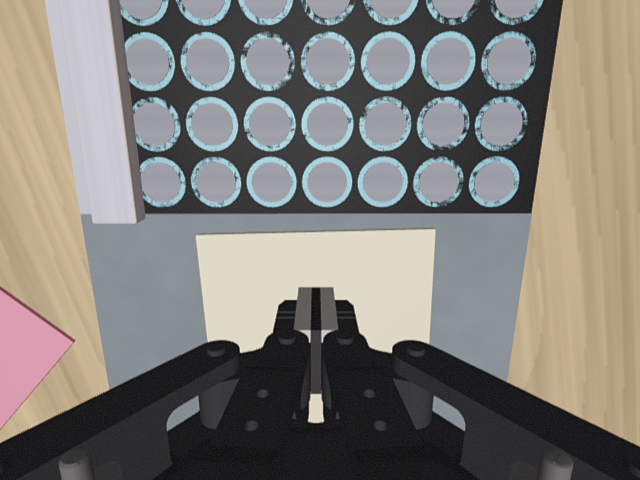

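```bash
python3 - <<'E'
from h import *
for nm,uv,z in (("bR",(196,235),.073),("bL",(435,229),.073),("fence60",(143,222),.079)):
    w=ray("wrist",uv,z)[:2]; print(nm,((w-ST)@SR*1000).round(1))
E
```

```text
bR [41.7 -8.8]
bL [-47.7 -11.3]
fence60 [ 58.3 -15.2]
```

```bash
python3 -m crank '[{"x":-0.2,"y":0.09,"z":0,"ax":0,"ay":0,"az":0,"gripper":255},{"x":-0.6,"y":0.09,"z":-0.05,"ax":0,"ay":0.3,"az":0,"gripper":255},{"x":-1.1,"y":0.09,"z":-0.15,"ax":0,"ay":0.6,"az":0,"gripper":255},{"x":-1.6,"y":0.09,"z":-0.25,"ax":0,"ay":0.9,"az":0,"gripper":255},{"x":-2.1,"y":0.09,"z":-0.35,"ax":0,"ay":1.2,"az":0,"gripper":255},{"x":-2.6,"y":0.09,"z":-0.45,"ax":0,"ay":1.6,"az":0,"gripper":255},{"x":-3.1,"y":0.09,"z":-0.5,"ax":0,"ay":1.6,"az":0,"gripper":255},{"x":-3.6,"y":0.09,"z":-0.5,"ax":0,"ay":1.6,"az":0,"gripper":255},{"x":-4,"y":0.09,"z":-0.5,"ax":0,"ay":1.6,"az":0,"gripper":255}]'; python3 - <<'E'
from h import *
rep()
E
```

```text
clock: 6.02
eef_pos: [0.5707, 0.0575, 0.0731]
ee_rot: [-1.324, -1.02, 1.008]
ft_force: [1.2, 2.9, 6.0]
gripper_width: -0.0
t 6.03 tcp [0.5707 0.0575 0.0731] stn mm [  2.7 -18. ] F stn [0.5 3.1 6. ] M [ 1.02 -0.22 -0.01] w -0.0
```

```bash
python3 -m crank '[{"x":-0.2,"y":0.1,"z":0,"ax":0,"ay":0,"az":0,"gripper":255},{"x":-0.6,"y":0.1,"z":-0.05,"ax":0,"ay":0,"az":0,"gripper":255},{"x":-1.1,"y":0.1,"z":-0.15,"ax":0,"ay":0,"az":0,"gripper":255},{"x":-1.6,"y":0.1,"z":-0.2,"ax":0,"ay":0,"az":0,"gripper":255},{"x":-2.1,"y":0.1,"z":-0.3,"ax":0,"ay":0,"az":0,"gripper":255},{"x":-2.6,"y":0.1,"z":-0.4,"ax":0,"ay":0,"az":0,"gripper":255},{"x":-3.1,"y":0.1,"z":-0.5,"ax":0,"ay":0,"az":0,"gripper":255},{"x":-3.6,"y":0.1,"z":-0.6,"ax":0,"ay":0,"az":0,"gripper":255},{"x":-4.1,"y":0.1,"z":-0.7,"ax":0,"ay":0,"az":0,"gripper":255},{"x":-4.6,"y":0.1,"z":-0.7,"ax":0,"ay":0,"az":0,"gripper":255},{"x":-5,"y":0.1,"z":-0.7,"ax":0,"ay":0,"az":0,"gripper":255}]'; python3 - <<'E'
from h import *
import cv2
rep()
for n in("side","wrist"): cv2.imwrite(f"pics/{n}4.png",manip.capture(n)[:,:,::-1])
E
```

```text
clock: 7.4
eef_pos: [0.5663, 0.008, 0.0731]
ee_rot: [-1.325, -1.024, 1.006]
ft_force: [0.8, 2.8, 7.9]
gripper_width: 0.0001
t 7.4 tcp [0.5663 0.008  0.0731] stn mm [ 10.  -67.2] F stn [0.1 2.9 7.9] M [ 1.23 -0.27 -0.01] w 0.0001
```

View pics/wrist4.png

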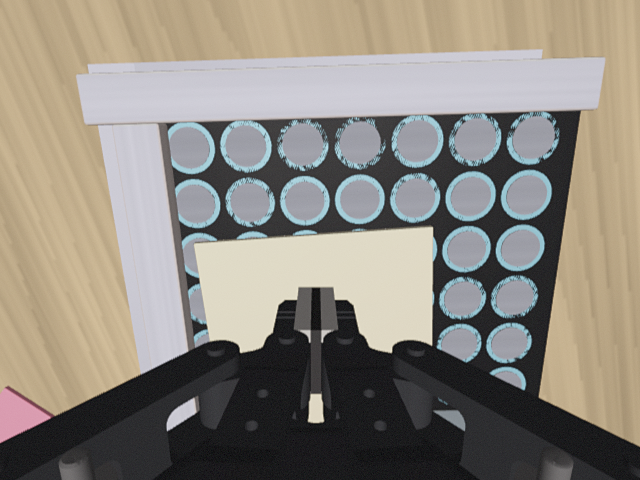

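View pics/side4.png

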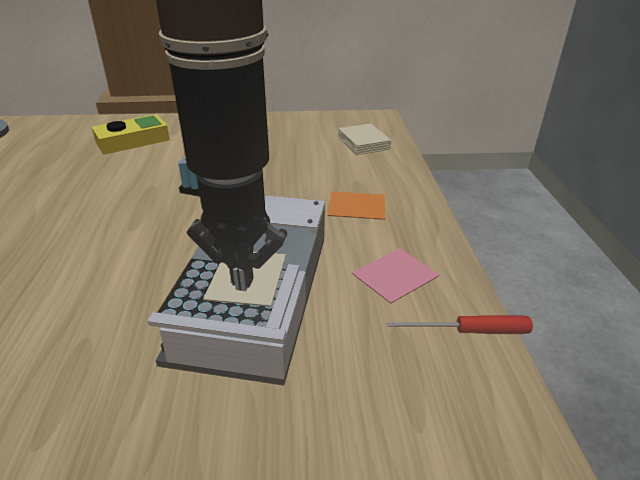

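```bash
python3 - <<'E'
from h import *
for nm,uv,z in (("bR",(195,243),.073),("bL",(433,227),.073),("stopR",(165,123),.079),("stopL",(578,110),.079)):
    w=ray("wrist",uv,z)[:2]; print(nm,((w-ST)@SR*1000).round(1))
E
```

```text
bR [ 55.3 -95.4]
bL [-33.9 -99.5]
stopR [  58.7 -138.9]
stopL [ -77.3 -139.4]
```

```bash
python3 -m crank '[{"x":-0.2,"y":0.1,"z":0,"ax":0,"ay":0,"az":0,"gripper":255},{"x":-0.6,"y":0.1,"z":0,"ax":0,"ay":0,"az":0,"gripper":255},{"x":-1.1,"y":0.1,"z":0,"ax":0,"ay":0,"az":0,"gripper":255},{"x":-1.6,"y":0.1,"z":0,"ax":0,"ay":0,"az":0,"gripper":255},{"x":-2.1,"y":0.1,"z":0,"ax":0,"ay":0,"az":0,"gripper":255},{"x":-2.6,"y":0.1,"z":0,"ax":0,"ay":0,"az":0,"gripper":255},{"x":-3.1,"y":0.1,"z":0,"ax":0,"ay":0,"az":0,"gripper":255},{"x":-3.5,"y":0.1,"z":0,"ax":0,"ay":0,"az":0,"gripper":255},{"x":-3.8,"y":0.1,"z":0,"ax":0,"ay":0,"az":0,"gripper":255}]'; python3 - <<'E'
from h import *
rep()
E
python3 -m crank '[{"x":-0.15,"y":0.1,"z":0,"ax":0,"ay":0,"az":0,"gripper":255},{"x":-0.3,"y":0.1,"z":0,"ax":0,"ay":0,"az":0,"gripper":255},{"x":-0.45,"y":0.1,"z":0,"ax":0,"ay":0,"az":0,"gripper":255},{"x":-0.6,"y":0.1,"z":0,"ax":0,"ay":0,"az":0,"gripper":255}]'; python3 - <<'E'
from h import *
import cv2
rep()
for n in("side","wrist"): cv2.imwrite(f"pics/{n}5.png",manip.capture(n)[:,:,::-1])
E
```

```text
clock: 8.62
eef_pos: [0.5583, -0.0284, 0.0731]
ee_rot: [-1.327, -1.027, 1.003]
ft_force: [1.5, 4.4, 7.8]
gripper_width: -0.0002
t 8.62 tcp [ 0.5583 -0.0284  0.0731] stn mm [  10.8 -104.5] F stn [0.5 4.6 7.8] M [ 1.34 -0.32  0.03] w -0.0002
clock: 9.12
eef_pos: [0.5585, -0.0335, 0.0732]
ee_rot: [-1.328, -1.031, 1.001]
ft_force: [0.7, 4.1, 7.3]
gripper_width: -0.0003
t 9.12 tcp [ 0.5585 -0.0335  0.0732] stn mm [  12.2 -109.4] F stn [-0.2  4.1  7.3] M [ 1.5  -0.32  0.04] w -0.0003
```

View pics/wrist5.png

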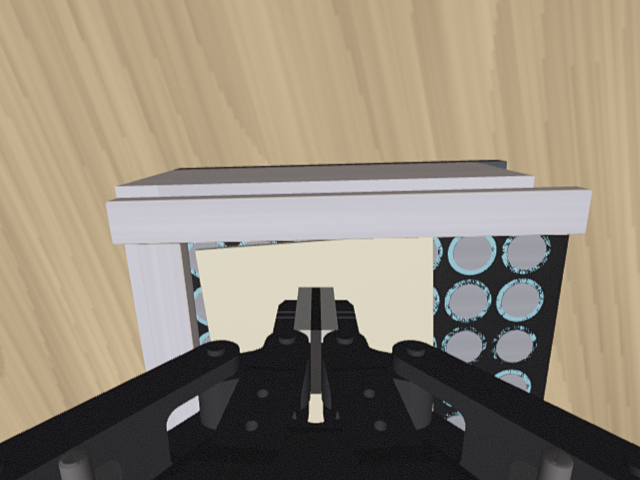

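Wrist picture 5 shows the board's left corner at the stop (433,237). Its right corner at (196,250) is still about 3 mm short. I'll keep going so it squares up.

```bash
python3 -m crank '[{"x":-0.15,"y":0.11,"z":0,"ax":0,"ay":0.5,"az":0,"gripper":255},{"x":-0.3,"y":0.11,"z":0,"ax":0,"ay":1,"az":0,"gripper":255},{"x":-0.4,"y":0.11,"z":0,"ax":0,"ay":2,"az":0,"gripper":255},{"x":-0.5,"y":0.11,"z":0,"ax":0,"ay":2.5,"az":0,"gripper":255},{"x":-0.6,"y":0.11,"z":0,"ax":0,"ay":3,"az":0,"gripper":255}]'; python3 - <<'E'
from h import *
import cv2
rep()
for n in("wrist",): cv2.imwrite(f"pics/{n}6.png",manip.capture(n)[:,:,::-1])
E
```

```text
clock: 9.85
eef_pos: [0.5589, -0.0387, 0.0732]
ee_rot: [-1.349, -0.995, 0.959]
ft_force: [1.0, 3.9, 8.3]
gripper_width: 0.0
t 9.85 tcp [ 0.5589 -0.0387  0.0732] stn mm [  13.8 -114.4] F stn [0.  4.  8.3] M [ 1.37 -0.31  0.03] w 0.0
```

View pics/wrist6.png

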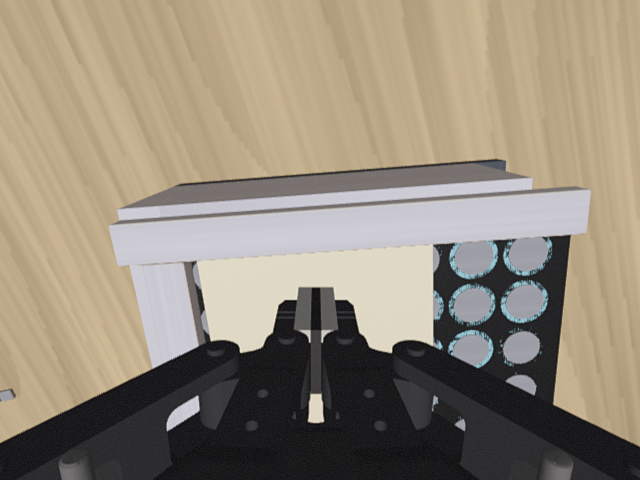

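Wrist picture 6 shows the front edge flush along the stop. A thin dark gap is left at the fence, around (197,275). Next I'll push to +x.

```bash
python3 - <<'E'
from h import *
go(19.8,-115.4,.0721)
E
```

```text
t 9.9 tcp [ 0.5589 -0.0388  0.0732] stn mm [  13.8 -114.4] F stn [0.2 3.8 7.6] M [ 1.21 -0.27  0.02] w -0.0001
tool shift cm [-0.05  0.12 -0.61]
tool axes in stn (cols)
 [[ 0.076  0.02  -0.997]
 [ 0.997  0.011  0.077]
 [ 0.013 -1.    -0.019]]
turn to align [ -1.08 175.6    1.71]
```

```bash
python3 -m crank '[{"x":0,"y":0.12,"z":-0.1,"ax":0,"ay":0,"az":0,"gripper":255},{"x":-0.02,"y":0.12,"z":-0.2,"ax":0,"ay":0,"az":0,"gripper":255},{"x":-0.04,"y":0.12,"z":-0.3,"ax":0,"ay":0,"az":0,"gripper":255},{"x":-0.05,"y":0.12,"z":-0.4,"ax":0,"ay":0,"az":0,"gripper":255},{"x":-0.05,"y":0.12,"z":-0.5,"ax":0,"ay":0,"az":0,"gripper":255},{"x":-0.05,"y":0.12,"z":-0.6,"ax":0,"ay":0,"az":0,"gripper":255}]'; python3 - <<'E'
from h import *
import cv2
rep()
for n in("wrist",): cv2.imwrite(f"pics/{n}7.png",manip.capture(n)[:,:,::-1])
E
```

```text
clock: 10.65
eef_pos: [0.5638, -0.0411, 0.0731]
ee_rot: [-1.349, -0.994, 0.959]
ft_force: [-7.8, 3.4, 16.0]
gripper_width: 0.0001
t 10.65 tcp [ 0.5638 -0.0411  0.0731] stn mm [  19.1 -115.5] F stn [-8.4  1.5 16. ] M [1.39 2.97 0.08] w 0.0001
```

View pics/wrist7.png

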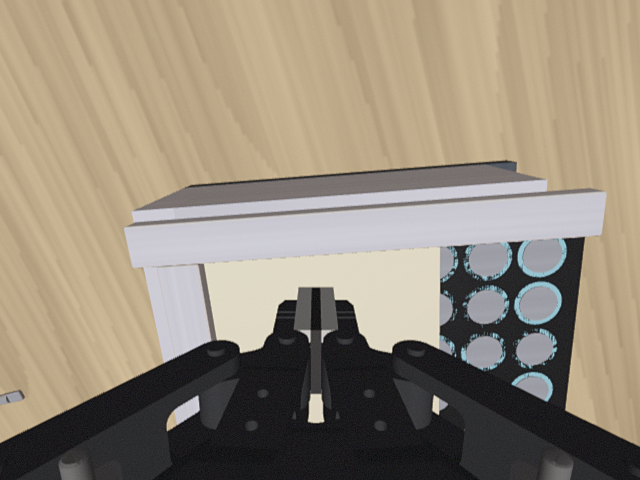

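```bash
python3 -m crank '[{"x":0,"y":-0.2,"z":0,"ax":0,"ay":0,"az":0,"gripper":255},{"x":0,"y":-1,"z":0,"ax":0,"ay":0,"az":0,"gripper":255},{"x":0,"y":-3,"z":0,"ax":0,"ay":0,"az":0,"gripper":255},{"x":3,"y":-7,"z":0,"ax":0,"ay":0,"az":0,"gripper":255},{"x":6,"y":-11,"z":0,"ax":0,"ay":0,"az":0,"gripper":255},{"x":6,"y":-11,"z":0,"ax":0,"ay":0,"az":0,"gripper":255},{"x":6,"y":-11,"z":0,"ax":0,"ay":0,"az":0,"gripper":255}]'; python3 - <<'E'
from h import *
import cv2
rep()
for n in("wrist","side","scene"): cv2.imwrite(f"pics/{n}8.png",manip.capture(n)[:,:,::-1])
E
```

```text
clock: 11.58
eef_pos: [0.5795, 0.0153, 0.1836]
ee_rot: [-1.348, -0.994, 0.959]
ft_force: [-1.3, 0.5, -1.3]
gripper_width: 0.0001
t 11.57 tcp [0.5795 0.0153 0.1836] stn mm [ 21.2 -57. ] F stn [-1.4  0.2 -1.3] M [-0.06  0.11 -0.01] w 0.0001
```

View pics/wrist8.png

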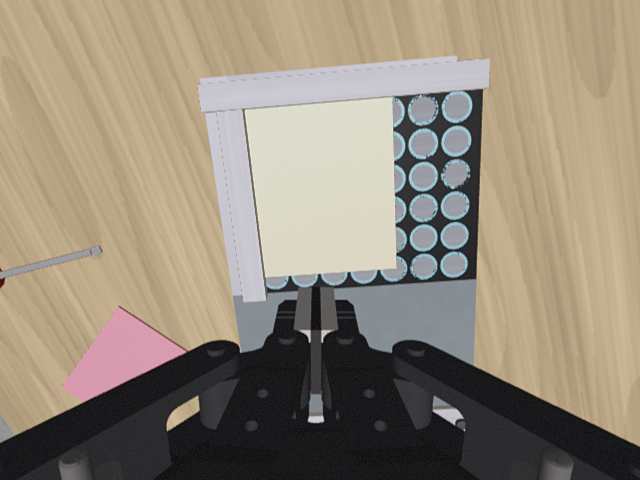

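View pics/side8.png

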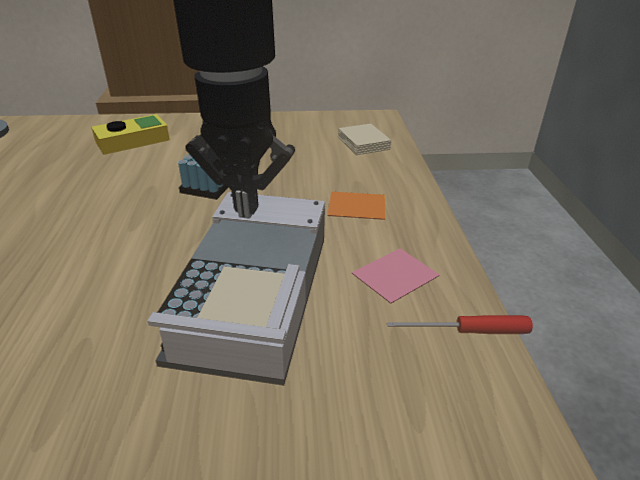

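```bash
python3 - <<'E'
from h import *
import cv2
im=cv2.imread("pics/wrist8.png")
cv2.imwrite("pics/c8.png",cv2.resize(im[80:310,195:405],None,fx=2.6,fy=2.6,interpolation=cv2.INTER_CUBIC))
hsv=cv2.cvtColor(im,cv2.COLOR_BGR2HSV); print(hsv[180,320],hsv[180,237])
m=((hsv[...,1]>18)&(hsv[...,1]<60)&(hsv[...,0]>18)&(hsv[...,0]<40)&(hsv[...,2]>170)).astype(np.uint8)
m[:, :235]=0;m[:, 410:]=0;m[:90]=0;m[285:]=0
m=cv2.morphologyEx(m,cv2.MORPH_OPEN,np.ones((5,5)))
c=max(cv2.findContours(m,cv2.RETR_EXTERNAL,cv2.CHAIN_APPROX_NONE)[0],key=cv2.contourArea)
q=cv2.approxPolyDP(c,8,True)[:,0]; print(q.tolist())
for u in q:
    w=ray("wrist",u,.073)[:2]; print(u,((w-ST)@SR*1000).round(1))
def fl(axis,a,b):  # line fits per side in stn
    pass
P=np.array([(ray("wrist",u,.073)[:2]-ST)@SR*1000 for u in c[:,0]])
x0,x1=P[:,0].min(),P[:,0].max();y0,y1=P[:,1].min(),P[:,1].max()
for nm,sel,i in(("right",(P[:,0]>x1-6)&(P[:,1]>y0+12)&(P[:,1]<y1-12),1),("left",(P[:,0]<x0+6)&(P[:,1]>y0+12)&(P[:,1]<y1-12),1),("front",(P[:,1]<y0+6)&(P[:,0]>x0+12)&(P[:,0]<x1-12),0),("back",(P[:,1]>y1-6)&(P[:,0]>x0+12)&(P[:,0]<x1-12),0)):
    k=np.polyfit(P[sel,i],P[sel,1-i],1); print(nm,"deg",np.degrees(np.arctan(k[0])).round(2),"mean",P[sel,1-i].mean().round(2))
for nm,uv in(("stop inL",(487,86)),("stop in R",(245,108)),("fence endin",(267,300))):
    w=ray("wrist",uv,.079)[:2]; print(nm,((w-ST)@SR*1000).round(1))
E
```

```text
[ 26  23 221] [126  12 208]
[[384, 98], [366, 111], [343, 101], [337, 108], [354, 106], [348, 120], [342, 111], [306, 121], [307, 132], [296, 124], [290, 136], [252, 129], [265, 276], [395, 268]]
[384  98] [ -24.2 -139.5]
[366 111] [ -13.1 -132.9]
[343 101] [   0.4 -139.7]
[337 108] [   4.2 -136. ]
[354 106] [  -6.1 -136.3]
[348 120] [  -2.  -128.5]
[342 111] [   1.3 -134. ]
[306 121] [  23.6 -130. ]
[307 132] [  23.5 -123.4]
[296 124] [  29.9 -128.7]
[290 136] [  34.2 -121.9]
[252 129] [  57.2 -127.9]
[265 276] [ 60.2 -30.9]
[395 268] [-28.4 -30.4]
right deg 1.92 mean 59.32
left deg -0.44 mean -28.5
front deg -3.85 mean -137.07
back deg 0.19 mean -30.77
stop inL [ -82.8 -141. ]
stop in R [  58.8 -140.1]
fence endin [ 59.7 -15.7]
```

View pics/c8.png

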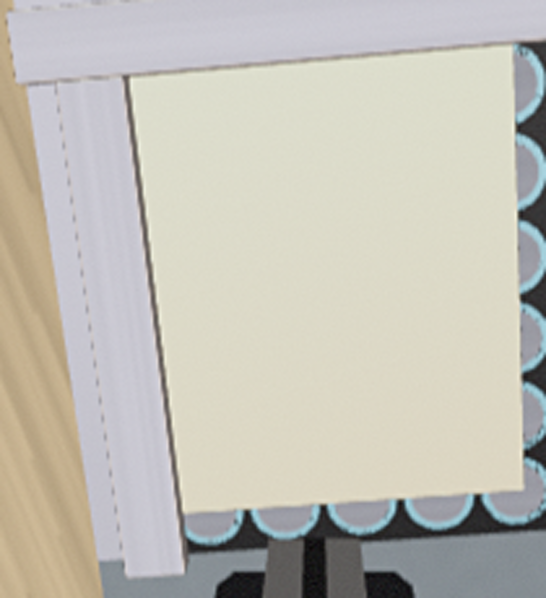

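```bash
python3 - <<'E'
from h import *
TOOL[:,0]*=-1;TOOL[:,2]*=-1
go(-20,-10,.15)
E
```

```text
t 11.72 tcp [0.5791 0.0147 0.1827] stn mm [ 20.9 -57.7] F stn [-0.3 -0.3 -0.1] M [-0.    0.09  0.01] w 0.0001
tool shift cm [4.4  3.25 4.5 ]
tool axes in stn (cols)
 [[ 0.077  0.017 -0.997]
 [ 0.997  0.01   0.077]
 [ 0.012 -1.    -0.017]]
turn to align [ 0.97 -4.41  0.63]
```

```bash
python3 -m crank '[{"x":2,"y":1,"z":2,"ax":0.5,"ay":-2,"az":0.3,"gripper":255},{"x":4.4,"y":3,"z":4.5,"ax":1,"ay":-4.4,"az":0.6,"gripper":255},{"x":4.4,"y":3.2,"z":4.5,"ax":1,"ay":-4.4,"az":0.6,"gripper":255},{"x":4.4,"y":3.2,"z":4.5,"ax":1,"ay":-4.4,"az":0.6,"gripper":255},{"x":4.4,"y":3.2,"z":4.5,"ax":1,"ay":-4.4,"az":0.6,"gripper":255}]'; python3 - <<'E'
from h import *
import cv2
rep()
im=manip.capture("wrist")[:,:,::-1]; cv2.imwrite("pics/wrist9.png",im)
E
```

```text
clock: 12.35
eef_pos: [0.551, 0.07, 0.1507]
ee_rot: [-1.312, -1.033, 1.032]
ft_force: [0.2, -0.3, 0.5]
gripper_width: -0.0001
t 12.35 tcp [0.551  0.07   0.1507] stn mm [-19.4 -10.6] F stn [ 0.3 -0.3  0.5] M [-0.03  0.02 -0.01] w -0.0001
```

View pics/wrist9.png

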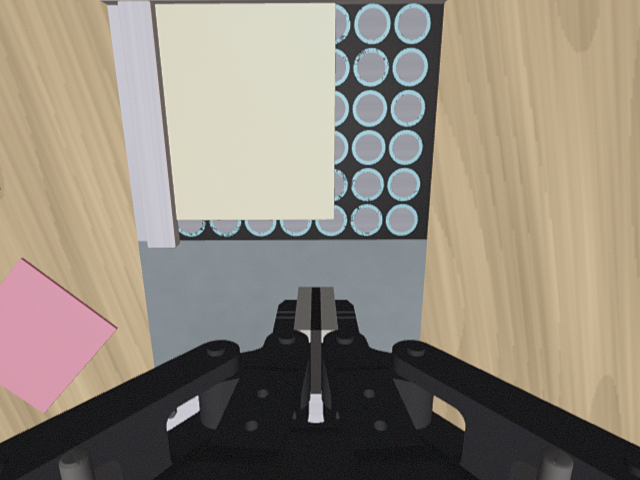

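```bash
python3 - <<'E'
from h import *
import cv2
im=cv2.imread("pics/wrist9.png")
a=cv2.resize(im[0:250,145:190],None,fx=6,fy=2.4,interpolation=cv2.INTER_CUBIC)
b=cv2.resize(im[0:15,140:345],None,fx=2.4,fy=12,interpolation=cv2.INTER_CUBIC)
o=np.zeros((600,790,3),np.uint8); o[:a.shape[0],:a.shape[1]]=a; o[:b.shape[0],290:290+b.shape[1]]=b; cv2.imwrite("pics/c9.png",o)
g=cv2.cvtColor(im,cv2.COLOR_BGR2GRAY)
for v in (20,60,100,140,180,205): print(v,g[v,150:182].tolist(),"L",g[v,328:340].tolist())
E
```

```text
20 [198, 190, 113, 93, 95, 96, 150, 220, 217, 213, 213, 212, 213, 213, 213, 213, 213, 212, 213, 213, 214, 213, 214, 212, 214, 213, 214, 215, 214, 212, 213, 214] L [216, 217, 216, 218, 218, 219, 221, 152, 146, 153, 153, 152]
60 [197, 197, 198, 199, 199, 198, 120, 93, 97, 101, 149, 222, 217, 213, 213, 215, 214, 213, 214, 214, 214, 213, 214, 213, 215, 213, 215, 214, 213, 214, 215, 213] L [218, 217, 217, 217, 218, 221, 215, 131, 150, 155, 155, 152]
100 [199, 201, 198, 197, 197, 197, 199, 200, 202, 202, 139, 98, 96, 97, 141, 222, 217, 214, 215, 214, 215, 214, 213, 214, 214, 214, 213, 214, 214, 213, 215, 214] L [217, 217, 218, 217, 217, 219, 204, 156, 155, 155, 156, 157]
140 [202, 201, 197, 198, 200, 201, 201, 197, 197, 197, 199, 199, 203, 199, 152, 97, 96, 95, 134, 223, 218, 215, 215, 214, 214, 215, 215, 214, 214, 214, 215, 215] L [217, 218, 217, 217, 218, 221, 173, 154, 154, 154, 156, 156]
180 [200, 201, 200, 201, 202, 201, 200, 197, 199, 201, 200, 198, 196, 198, 198, 201, 203, 202, 171, 99, 93, 96, 133, 223, 218, 215, 213, 213, 213, 215, 214, 216] L [217, 217, 217, 216, 219, 219, 159, 151, 152, 154, 155, 156]
205 [198, 198, 199, 200, 201, 200, 201, 201, 199, 199, 196, 199, 199, 199, 197, 197, 197, 199, 202, 205, 203, 130, 96, 91, 101, 172, 219, 216, 214, 215, 214, 214] L [215, 216, 217, 217, 219, 213, 144, 157, 135, 110, 74, 53]
```

View pics/c9.png

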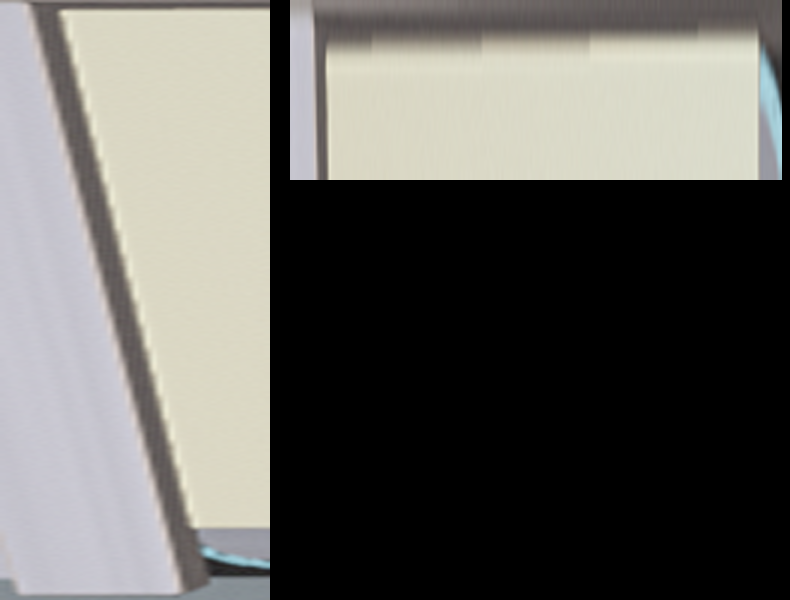

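```bash
python3 - <<'E'
from h import *
import cv2
g=cv2.cvtColor(cv2.imread("pics/wrist9.png"),cv2.COLOR_BGR2GRAY).astype(float)
c=manip.calibration("wrist"); st=lambda u,z:(ray("wrist",u,z,c)[:2]-ST)@SR*1000
F,B,L=[],[],[]
for v in range(14,214,8):
    r=g[v]; i=next(i for i in range(145,190) if r[i]<115)
    f=i-1+(r[i-1]-147)/(r[i-1]-r[i]); 
    j=next(j for j in range(i,195) if r[j]>155); b=j-1+(155-r[j-1])/(r[j]-r[j-1])
    F.append(st((f,v),.079)); B.append(st((b,v),.073))
    k=next(k for k in range(325,345) if r[k]<190); L.append(st((k-.5,v),.073))
F,B,L=map(np.array,(F,B,L))
for n,A in(("fence",F),("bright",B),("bleft",L)): k=np.polyfit(A[:,1],A[:,0],1); print(n,"x at -140,-30:",np.polyval(k,[-140,-30]).round(2))
# face foot of fence below the board, and fence top there
for v in(228,232,236,240): print(v,g[v,165:190].astype(int).tolist())
# front/back
fr=[];bk=[];sp=[]
for u in range(165,330,12):
    col=g[:,u]; k=next(k for k in range(2,20) if col[k]>170); fr.append(st((u,k-.5),.073))
    k=next(k for k in range(205,230) if col[k]<185); bk.append(st((u,k-.5),.073))
for n,A in(("front",fr),("back",bk)): A=np.array(A);k=np.polyfit(A[:,0],A[:,1],1); print(n,np.polyval(k,[-30,60]).round(2))
E
```

```text
fence x at -140,-30: [61.22 60.93]
bright x at -140,-30: [61.18 60.91]
bleft x at -140,-30: [-28.61 -28.92]
228 [200, 197, 195, 197, 198, 202, 204, 203, 170, 103, 95, 97, 99, 120, 173, 168, 158, 157, 157, 155, 157, 158, 158, 157, 157]
232 [198, 199, 196, 196, 198, 201, 202, 204, 201, 112, 97, 98, 98, 91, 89, 134, 167, 180, 190, 185, 175, 156, 166, 150, 147]
236 [198, 198, 197, 195, 197, 199, 203, 205, 200, 154, 99, 97, 102, 99, 69, 48, 47, 43, 43, 43, 52, 53, 67, 108, 132]
240 [197, 199, 196, 196, 196, 197, 201, 202, 202, 193, 104, 93, 99, 97, 90, 100, 101, 100, 99, 100, 98, 101, 103, 100, 102]Traceback (most recent call last):
  File "<stdin>", line 20, in <module>
StopIteration
```

The board's right edge matches the fence face to within 0.1 mm and is parallel to it. The stop is cut off in this view, so I'll shift a little to check it.

```bash
python3 -m crank '[{"x":-1,"y":-1,"z":-1,"ax":0,"ay":0,"az":0,"gripper":255},{"x":-2,"y":-2,"z":-2,"ax":0,"ay":0,"az":0,"gripper":255},{"x":-2,"y":-2,"z":-2,"ax":0,"ay":0,"az":0,"gripper":255},{"x":-2,"y":-2,"z":-2,"ax":0,"ay":0,"az":0,"gripper":255}]'; python3 - <<'E'
from h import *
import cv2
rep(); c=manip.calibration("wrist")
im=manip.capture("wrist")[:,:,::-1]; cv2.imwrite("pics/wrist10.png",im)
g=cv2.cvtColor(im,cv2.COLOR_BGR2GRAY).astype(float)
st=lambda u,z:(ray("wrist",u,z,c)[:2]-ST)@SR*1000
S,Fr,Bk=[],[],[]
for u in range(240,340,10):
    col=g[:,u]; print(u,col[52:72].astype(int).tolist()) if u%30==0 else 0
    j=next(j for j in range(100,20,-1) if col[j]<155); Fr.append(st((u,j+(155-col[j])/(col[j+1]-col[j])),.073))
    i=next(i for i in range(j,10,-1) if col[i]>147); S.append(st((u,i+(col[i]-147)/(col[i]-col[i+1])),.079))
    k=next(k for k in range(j+10,300) if col[k]<190); Bk.append(st((u,k-.5),.073))
for n,A in(("stop",S),("front",Fr),("back",Bk)): A=np.array(A);k=np.polyfit(A[:,0],A[:,1],1); print(n,"y at x=-30,60:",np.polyval(k,[-30,60]).round(2))
E
```

```text
clock: 12.9
eef_pos: [0.5657, 0.0454, 0.1708]
ee_rot: [-1.312, -1.032, 1.031]
ft_force: [0.0, -0.5, 1.0]
gripper_width: 0.0002
t 12.9 tcp [0.5657 0.0454 0.1708] stn mm [  0.7 -31. ] F stn [ 0.1 -0.5  1. ] M [ 0.03 -0.01  0.01] w 0.0002
240 [198, 167, 103, 135, 197, 220, 218, 217, 218, 216, 217, 218, 216, 217, 216, 218, 217, 216, 217, 217]
270 [196, 159, 93, 148, 205, 220, 219, 218, 217, 217, 217, 217, 218, 217, 217, 217, 217, 216, 218, 217]
300 [191, 151, 95, 159, 210, 221, 218, 218, 217, 218, 217, 217, 216, 217, 217, 216, 217, 216, 216, 217]
330 [183, 140, 98, 183, 221, 219, 217, 217, 217, 217, 217, 217, 217, 217, 216, 216, 217, 218, 217, 217]
stop y at x=-30,60: [-139.28 -138.88]
front y at x=-30,60: [-139.45 -139.04]
back y at x=-30,60: [-29.43 -29.17]
```

View pics/wrist10.png

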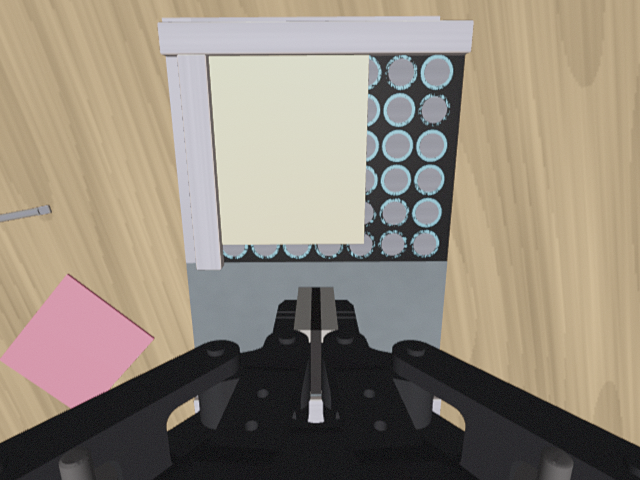

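Wrist picture 10 shows the board flush with the stop along row 55 and with the fence along columns 209–222. Front edge and stop agree to within 0.2 mm and are parallel. The arm is clear, so I'm handing in.

```bash
python3 -c "
from bench import manip
print(manip.job_done())"
```

```text
the job is handed in; nothing more can be done
None
```

I slid the cream board out from under the cover with the shut fingertips, pressing about 6–8 N. I pushed it against the end stop, then the side fence, lifted clear and handed the job in at about 13 s. I left the pink and orange look-alikes and everything else on the bench alone.

- **Seating:** in the last wrist views the board's edges matched the fence face within about 0.1 mm and the stop within about 0.2 mm. Both were parallel to the board.
- **Disagreements:** an earlier, tilted view was less consistent, suggesting up to about 0.8° of skew. Its mask had failed along the front edge, and the later square view did not bear it out. The absolute positions were also 0.5–1.4 mm off the nominal seat, board and bars alike, which I put down to calibration error.
- **Force:** the highest reading was about 16 N down and 18 N in total, at the end of the push against the fence. I only read the force at the end of each move, so short peaks in between were not seen.
- **Refused call:** the first move call was rejected for missing keys, and nothing moved.

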